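Back off the press's air regulator

ROBOT

A 7-joint arm with a two-finger parallel gripper is mounted at the origin on the work surface. World frame = base frame: x ahead of the robot, y to its left, z up, the work surface at z = 0. Lengths are in m, angles in rad, forces in N, time in s.
With the tool pointing down it reaches from about 0.425 to 1.025 m from the base axis. Payload 3.6 kg.
Tool frame: the origin (TCP) lies midway between the tips of the shut fingers; the grasp point (between the pads) lies 19 mm behind it; x points along the fingers, z is the direction in which the jaws open and shut, and the axes are right-handed (so a half turn about x gives the same grasp; the last joint's range is limited). The gripper opens to 85 mm and grips with 20 to 120 N. Pads are 22 mm wide; open, the fingers measure 114 mm over their backs; the gripper's body (76 mm by 85 mm) begins 54 mm behind the grasp point. The pads swing forward as they close: fully open they stand 13 mm farther back than shut.
Start: joints at [1.071, 0.591, 0.048, 1.609, -0.033, 0.943, -0.034], TCP at [0.286, -0.666, 0.208] pointing down, gripper open.
Joint ranges: [-2.69, 2.69], [-0.47, 2.24], [-1.27, 1.36], [0.19, 2.51], [-1.53, 4.68], [0.08, 2.07], [-3.09, 3.09]. Speed limits (rad/s): [2.57, 2.57, 3.14, 3.14, 3.14, 3.14, 3.14].

INTERFACE

Orientations are given as a unit quaternion [w, x, y, z].
In Python, from rig import env gives the robot as it stands. The module is installed in compiled form; this text tells all that it offers.
- The arm moves only by the tool play_rows, never from a script. Its argument "commands" is a list of rows, each a list of 4 numbers: the shift along the tool's x, y, z in mm, then the turn about the tool's x in rad. A call has 1 to 12 rows; each row shifts and turns the commanded pose from where the row before left it, along the tool's axes as they then stand; what a row does not reach is not made up. A row lasts 1/8 s, in which the tool goes at most 62.5 mm and 10.7 degrees, less where a joint would pass 70% of its speed; a pose out of reach is approached as far as the arm can. A call is refused whole if a number of a shift passes 62.5 or a number of a turn 0.188, either way. A call with a gripper value outside its range is refused whole. "grip" is the closure, from -1 (fully open) to 1 (shut), set as the call begins (left out, the last holds). The fingers move at their own pace and stop on an object; the grip force is fixed at half the most. Time passes only in rows, so rows that do not move let the fingers close. It gives the time, the measured TCP pose, the force and the opening at its end, in the units of the state.
- env.state(): the state, without advancing time (a new reading comes with each control period).
- env.snapshot(name): name is "scene" or "top" or "wrist"; returns the picture (480x640x3 uint8, red, green, blue); there is no depth.
- env.calibration(name): a dict with "K" (3x3 intrinsics, pixels), "dist" ([k1, k2, p1, p2, k3] as OpenCV has them; the pictures are not rectified), "T" (4x4, takes a point from camera to world coordinates). Camera axes: x right, y up, looking along -z (the intrinsics and any distortion apply to the point x, -y, -z); pixel columns grow to the right and rows downward; lengths in m; the calibration is good to about 2 mm. A picture is of the moment at which its call begins: read the wrist's pose just before it. calibration takes no time and is no camera call; for the wrist camera it gives the pose at the moment of the call.
- env.sign_off(): hands the job in, once; it reports no verdict.
Trained networks look in the newest picture that a camera, given by its name, has taken for a name from the list of things; names that differ only in an ending like _2 or _b are one class to them, and where a whole thing is asked for, a point or a joint stands for the part that bears it (a point fixed in the world has none). Each returns a list of dicts, best first, with "conf" (0 to 1); they miss things now and then, are a little off and sometimes report something else, mostly with a low value. They report only what shows in the picture. A call takes as long as a camera call. They do not tell look-alikes from the thing itself.
- env.masks_of(camera, label): "pixels" (480x640 bool, what is visible of it) and "point" ([column, row] in pixels, amid what is visible of it).
- env.pinpoint(camera, label): "point" ([column, row] in pixels: a listed point, or the origin of a listed thing).
The state is a dict: "clock": time; "q": joint angles; "joint_velocities": joint speeds; "effort": joint torques, N m; "ee_pos": TCP position; "tcp_rot": TCP orientation; "contact_force": force on the tool from outside, world axes, zero at the start; "moment": the same for the moment, N m; "gripper_width": finger opening in m.
Only numpy, scipy, OpenCV 4.12 (cv2) and the standard library are available. Lean on these libraries where they do the work, as an engineer would, in place of code of your own. Each camera call takes 0.05 s, during which the arm holds its last target.

TASK

Take the air supply off the press: turn the regulator's knob - the one with the straight bar grip, on the fitting with the round pressure gauge beside it - fully anticlockwise (seen from above) to its end stop, then let go. Leave the flow valve's round knob and the hand lever as they are.

Things in the scene. Friction and masses are not known exactly. Their poses are not given: they have to be found in the camera images.
- regulator_knob_grip (a point): On the regulator knob's vertical axis, at the height to grip, 112 mm above the work surface. Black disc 60 mm across, 8 mm high, carrying an upright bar 57 long, 14 wide, 32 high; its top is 7 mm above this point, the disc 23 mm and an aluminium dial plate (84 across) 31 mm below. Turns with the knob: x along the bar, z up, white line on the -x half. A face-up gauge (58 across, 54 high) stands 80 mm aside.
- regulator_knob (a joint): Knob angle in rad, growing clockwise seen from above: 0 is the anticlockwise end stop (air off), 2.4 the other stop. At 0 the bar's white line points at the long thick black mark on the dial plate and the bar is square to the direction of the gauge. Starts 0.6 to 1.25 from the anticlockwise stop; light friction (0.06 N m), no spring, stays where left.
- flow_mark (a point): End of the white line on the flow valve's knob, a plain round black knob 36 mm across, 26 mm high, on a like aluminium fitting and dial plate (top of plate 81 mm up) but with no gauge and no bar. The point is on top, 14 mm from the knob's axis, 107 mm above the work surface. Not to be turned.
- valve_lever_tip (a point): Centre of the black ball (26 mm across) at the tip of the hand lever, a steel rod 80 mm long on an aluminium block bolted down beyond the two fittings; it must not be swung.
Not all that is in view belongs to the job. Leave any green look-alike of the part that bears regulator_knob_grip alone.

How it is judged:
At the end, for the whole second after the job is handed in: The regulator's knob stands at its anticlockwise end stop, within 0.17 rad (10 degrees), and is at rest (value of joint regulator_knob below 0.17 rad and velocity of joint regulator_knob between -0.1 and 0.1 rad/s); the robot touches nothing.
It fails at once if the flow valve's knob is turned (its mark moves more than 6 mm) (distance of flow_mark from where it was at the start of the episode above 0.006 m).
It fails at once if the hand lever is swung (its tip moves more than 15 mm) (distance of valve_lever_tip from where it was at the start of the episode above 0.015 m).
It also fails if it takes over 32 s, if anything falls off the work surface, if the arm or the gripper's body presses on something with over 40 N, if the wrist force passes 120 N, or if a joint passes its speed limit or range.

## Working session

There is one attempt and no reset: what is moved stays moved. The work goes in short steps, Python scripts to look and compute and a tool call to move; the robot and the scene stay as the last step left them, time stands still between calls to the robot, and variables do not carry over. Pictures are saved under pics/ and viewed, and the job is handed in when it is done.

Besides the shell and the picture viewer there is one more tool, called after "Request:" in YAML: its name, and indented under it one key for each argument. play_rows: Moves the arm, as the interface text tells. Its arguments: {"type":"object","properties":{"commands":{"type":"array"},"grip":{"type":"number"}},"required":["commands"]}

```bash
mkdir -p pics; python3 - <<'E'
from rig import env
import cv2
s=env.state();print(s)
for n in["scene","top","wrist"]:
    im=env.snapshot(n);cv2.imwrite(f"pics/{n}0.png",im[:,:,::-1])
    c=env.calibration(n);print(n,c["K"].tolist(),c["dist"],c["T"].round(3).tolist() if hasattr(c["T"],"round") else c["T"])
    for l in["regulator_knob_grip","flow_mark","valve_lever_tip"]:
        print(n,l,[(p["point"],p["conf"]) for p in env.pinpoint(n,l)])
E
```

```text
{'clock': 0.0, 'q': array([ 1.07151648,  0.59210874,  0.04826314,  1.60987021, -0.03328721,
        0.94272343, -0.03367974]), 'joint_velocities': array([-0.00029331,  0.00032999, -0.00060765, -0.000419  ,  0.00132613,
        0.00031092, -0.00088842]), 'effort': array([-7.83699652e-04, -5.48703003e+01,  1.54666275e+00, -1.98123747e+01,
        9.43036051e-03,  8.76131351e-03,  4.28969415e-06]), 'ee_pos': array([ 0.28584226, -0.66527678,  0.20642964]), 'tcp_rot': array([ 0.58981787,  0.38936568,  0.591224  , -0.38854013]), 'contact_force': array([0.36886506, 0.20265332, 0.42830677]), 'moment': array([ 0.00847516, -0.02285992,  0.07006716]), 'gripper_width': 0.08526450112593305}
scene [[583.3596462225996, 0.0, 323.6544957430016], [0.0, 583.3596462225996, 240.4560141131057], [0.0, 0.0, 1.0]] [-0.01673034  0.          0.          0.          0.        ] [[0.044, -0.674, 0.737, 1.293], [0.999, 0.039, -0.024, -0.089], [-0.013, 0.737, 0.675, 0.73], [0.0, 0.0, 0.0, 1.0]]
scene regulator_knob_grip [([268.4, 230.4], 0.8), ([273.6, 171.0], 0.74), ([160.2, 195.9], 0.65)]
scene flow_mark [([439.
[... 176 characters left out ...]
[-0.15860368  0.          0.          0.          0.        ] [[0.018, 0.976, -0.216, 0.359], [-1.0, 0.017, -0.007, -0.061], [-0.003, 0.216, 0.976, 1.27], [0.0, 0.0, 0.0, 1.0]]
top regulator_knob_grip [([361.2, 256.4], 0.83), ([454.5, 308.7], 0.8), ([358.6, 340.4], 0.75)]
top flow_mark [([212.8, 269.9], 0.5)]
top valve_lever_tip []
wrist [[376.6664148312033, 0.0, 310.83159869492613], [0.0, 376.6664148312033, 234.52579376475902], [0.0, 0.0, 1.0]] [-0.00217294  0.          0.          0.          0.        ] [[0.395, 0.868, 0.301, 0.364], [-0.919, 0.373, 0.131, -0.632], [0.001, -0.329, 0.944, 0.373], [0.0, 0.0, 0.0, 1.0]]
wrist regulator_knob_grip []
wrist flow_mark []
wrist valve_lever_tip []
```

View pics/scene0.png

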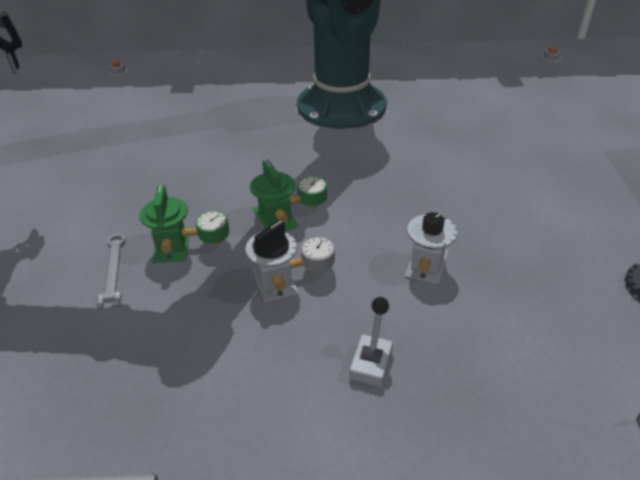

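View pics/top0.png

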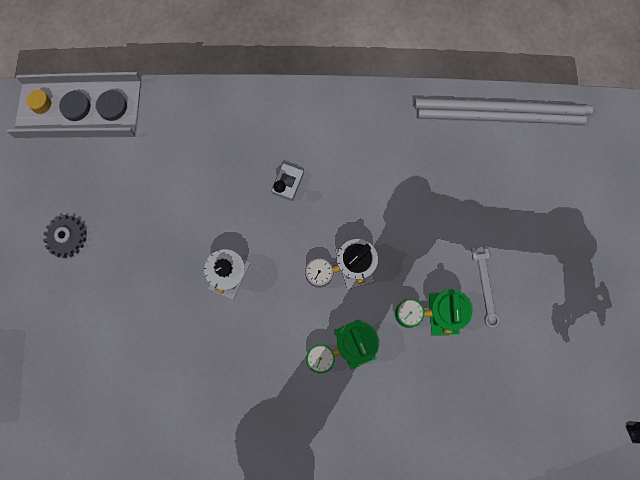

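Candidates for the bar knob: the black one at scene (268,230) / top (361,256), and green look-alikes at scene (273,171) and (160,196), top (358,340) and (454,309). The round flow knob is at scene (433,223) / top (223,268). By colour and gauge I choose the black one. Next is a close crop and triangulation.

```bash
cat > h.py <<'E'
import numpy as np,cv2
from rig import env
def ray(n,p,c=None):
    c=c or env.calibration(n);T=np.array(c["T"])
    u=cv2.undistortPoints(np.array([[p]],float),np.array(c["K"]),np.array(c["dist"]))[0,0]
    return T[:3,3],T[:3,:3]@np.array([u[0],-u[1],-1])
def atz(n,p,z,c=None):
    o,d=ray(n,p,c);return o+d*(z-o[2])/d[2]
def proj(n,P,c=None):
    c=c or env.calibration(n);T=np.array(c["T"]);q=T[:3,:3].T@(np.array(P)-T[:3,3]);q=q*[1,-1,-1]
    return cv2.projectPoints(q[None],np.zeros(3),np.zeros(3),np.array(c["K"]),np.array(c["dist"]))[0][0,0]
E
python3 - <<'E'
from h import *
print("grip z.112",atz("scene",[268.4,230.4],.112),atz("top",[361.2,256.4],.112))
print("gauge z.054 ",atz("top",[319,272],.054),atz("scene",[318,249],.054))
print("lever",[atz("scene",[380,306],z) for z in(.08,.1,.12)],[atz("top",[279,186],z) for z in (.08,.1,.12)])
print("flow",atz("top",[223,267],.107),atz("scene",[433,217],.107))
print("greens",atz("top",[358.6,340.4],.112),atz("top",[454.5,308.7],.112))
a=cv2.imread("pics/top0.png")[210:310,290:420];b=cv2.imread("pics/scene0.png")[190:310,220:350]
a=cv2.resize(a,None,fx=6,fy=6,interpolation=2);cv2.imwrite("pics/ca.png",a)
cv2.imwrite("pics/cb.png",cv2.resize(b,None,fx=5,fy=5,interpolation=2))
E
```

```text
grip z.112 [ 0.59030194 -0.15433534  0.112     ] [ 0.59124079 -0.16150771  0.112     ]
gauge z.054  [ 0.5686251  -0.07957861  0.054     ] [ 0.57672225 -0.07547948  0.054     ]
lever [array([0.73132777, 0.01036079, 0.08      ]), array([0.74863177, 0.00731045, 0.1       ]), array([0.76593577, 0.0042601 , 0.12      ])] [array([0.74406332, 0.00656452, 0.08      ]), array([0.73759227, 0.00542166, 0.1       ]), array([0.73112122, 0.0042788 , 0.12      ])]
flow [0.56596056 0.11113736 0.107     ] [0.56704485 0.11557924 0.107     ]
greens [ 0.4265953  -0.15671124  0.112     ] [ 0.49004922 -0.34469337  0.112     ]
```

View pics/ca.png

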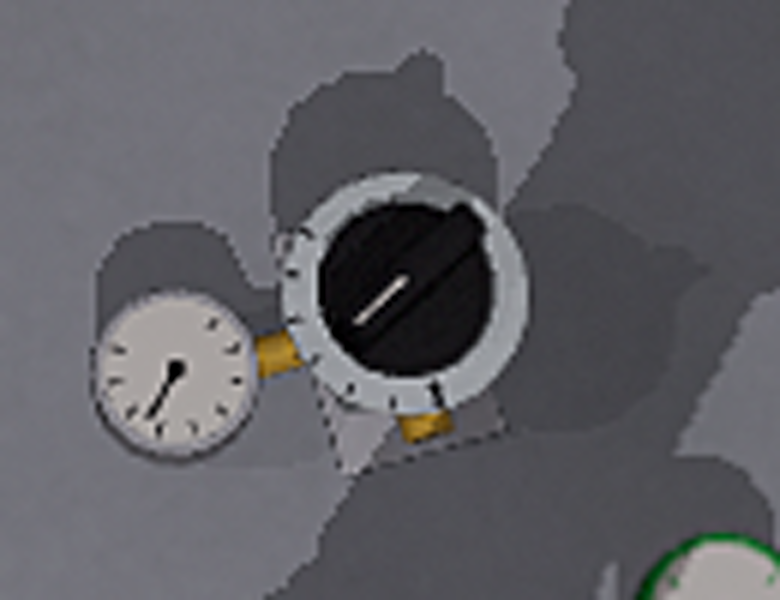

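View pics/cb.png

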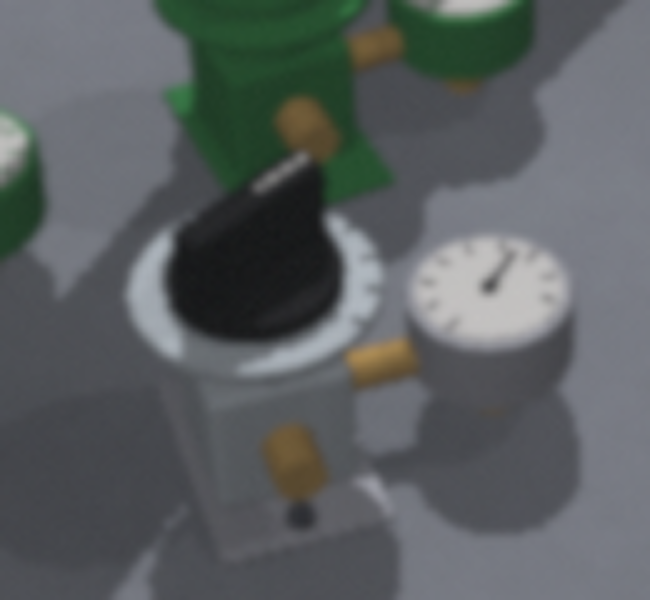

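```bash
python3 - <<'E'
from h import *
f=lambda x,y,z:atz("top",[290+(x+.5)/6-.5,210+(y+.5)/6-.5],z)
g=lambda x,y,z:atz("scene",[220+(x+.5)/5-.5,190+(y+.5)/5-.5],z)
a,b=f(404,278,.119),f(358,324,.119);d=b-a;print("line top",a,b,np.degrees(np.arctan2(d[1],d[0])))
a,b=g(308,155,.119),g(255,190,.119);d=a-b;print("line scene",b,a,np.degrees(np.arctan2(d[1],d[0])))
c=f(405,292,.081);m=f(437,393,.081);d=m-c;print("plate",c,m,np.degrees(np.arctan2(d[1],d[0])),np.linalg.norm(d))
print("plate scene",g(256,292,.081))
gg=f(175,376,.054);d=gg-c;print("gauge",gg,np.degrees(np.arctan2(d[1],d[0])),np.linalg.norm(d[:2]))
s=env.state();from scipy.spatial.transform import Rotation as R
q=s["tcp_rot"];print(R.from_quat(np.r_[q[1:],q[0]]).as_matrix().round(3))
print(env.calibration("wrist")["T"])
E
```

```text
line top [ 0.59065911 -0.15248936  0.119     ] [ 0.57511957 -0.13749478  0.119     ] 136.02247789466975
line scene [ 0.59173052 -0.15026361  0.119     ] [ 0.57556012 -0.13356147  0.119     ] 134.07328086559568
plate [ 0.59349557 -0.15583906  0.081     ] [ 0.55916491 -0.1666296   0.081     ] -162.55143839078457 0.0359865222169135
plate scene [ 0.59857805 -0.1525993   0.081     ]
gauge [ 0.56809445 -0.07907171  0.054     ] 108.30857527379726 0.08086064310654208
[[-0.     0.919  0.395]
 [-0.     0.395 -0.919]
 [-1.    -0.     0.   ]]
[[ 0.39503136  0.86781975  0.30139526  0.3643738 ]
 [-0.91866657  0.37266598  0.13104123 -0.63227425]
 [ 0.00140041 -0.32864715  0.94445174  0.37289457]
 [ 0.          0.          0.          1.        ]]
```

The black knob checks out in the crop. White line points at 135°. The thick mark (197.5°) and the gauge bearing + 90° (198.3°) agree, so the turn is about 62° = 1.09 rad anticlockwise, about an axis near (0.593, -0.155). I'll move over it first.

Request:
play_rows:
  commands:
    - [0,40,-29,0]
    - [0,40,-29,0]
    - [0,40,-29,0]
    - [0,40,-29,0]
    - [0,40,-29,0]
    - [0,40,-29,0]
    - [0,40,-29,0]
    - [0,40,-29,0]
    - [0,40,-29,0]
    - [0,40,-29,0]
    - [0,40,-29,0]
    - [0,40,-29,0]
  grip: -1

```text
clock: 2.1
ee_pos: [0.5907, -0.1556, 0.2079]
tcp_rot: [0.591, 0.389, 0.59, -0.389]
contact_force: [0.2, -0.6, 0.2]
gripper_width: 0.0852
```

Request:
play_rows:
  commands:
    - [0,0,0,0.17]
    - [0,0,0,0.17]
    - [0,0,0,0.17]
    - [0,0,0,0.17]
    - [0,0,0,0.17]
    - [0,0,0,0.17]
    - [0,0,0,0.17]
    - [0,0,0,0]
    - [0,0,0,0]

```text
clock: 3.22
ee_pos: [0.5899, -0.1568, 0.2077]
tcp_rot: [0.272, 0.653, 0.272, -0.653]
contact_force: [-0.3, 0.2, 1.5]
gripper_width: 0.0855
```

```bash
cat >> h.py <<'E'
from scipy.spatial.transform import Rotation as R
def st():
    s=env.state();q=s["tcp_rot"];M=R.from_quat(np.r_[q[1:],q[0]]).as_matrix()
    print("t",s["clock"],"pos",s["ee_pos"].round(4),"jaw deg",np.degrees(np.arctan2(M[1,2],M[0,2])).round(1),"x",M[:,0].round(3),"F",s["contact_force"].round(1),"M",s["moment"].round(2),"w",round(s["gripper_width"],4),"q",s["q"].round(2))
    return s,M
E
python3 - <<'E'
from h import *
s,M=st();c=env.calibration("wrist");im=env.snapshot("wrist");cv2.imwrite("pics/w1.png",im[:,:,::-1])
print([(p["point"],p["conf"],atz("wrist",p["point"],.112,c)) for p in env.pinpoint("wrist","regulator_knob_grip")])
E
```

```text
t 3.225 pos [ 0.5899 -0.1568  0.2077] jaw deg -134.8 x [ 0.  0. -1.] F [-0.3  0.2  1.5] M [ 0.04  0.03 -0.01] w 0.0855 q [-0.03  0.46  0.3   1.89 -0.18  0.82 -1.99]
[([606.7, 135.4], 0.67, array([ 0.49590589, -0.34375981,  0.112     ])), ([302.2, 224.9], 0.66, array([ 0.59574683, -0.15339507,  0.112     ]))]
```

View pics/w1.png

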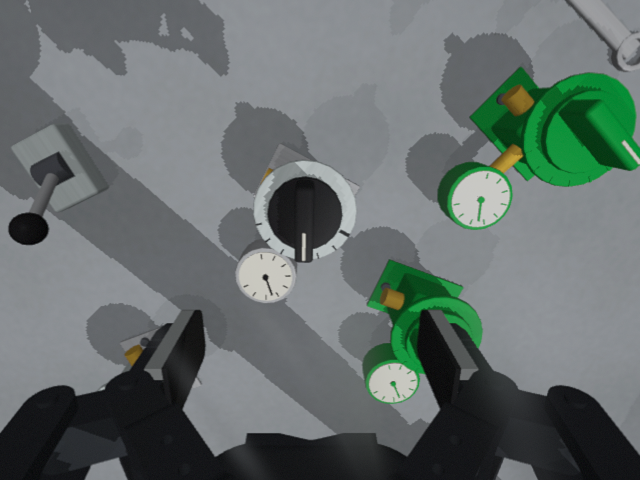

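Wrist view: black bar vertical at (305,180)–(303,260), white line at the lower end, with greens to the right at (430,330) and (590,130). Bar is parallel to the open pads, as planned. I'll refine the axis.

```bash
python3 - <<'E'
from h import *
c=env.calibration("wrist")
for p in [(303,259),(304,234)]: print(atz("wrist",p,.119,c))
d=atz("wrist",(303,259),.119,c)-atz("wrist",(304,234),.119,c);print(np.degrees(np.arctan2(d[1],d[0])))
im=cv2.imread("pics/w1.png");print("plate",atz("wrist",(305,211),.081,c))
for P in [(.595,-.154,.119),(.593,-.156,.119)]: print(proj("wrist",P,c))
cv2.imwrite("pics/w1c.png",cv2.resize(im[150:280,230:380],None,fx=4,fy=4,interpolation=2))
s,M=st()
print((M.T@(np.array([.5945,-.1545,.097])-s["ee_pos"])*1000).round(1))
E
```

```text
[ 0.57836995 -0.13707248  0.119     ]
[ 0.5914619  -0.15127687  0.119     ]
132.66622958911975
plate [ 0.59587226 -0.1559661   0.081     ]
[303.16908528 228.09604628]
[307.15720361 228.10651445]
t 3.325 pos [ 0.5899 -0.1569  0.2077] jaw deg -134.8 x [ 0.  0. -1.] F [ 0.2  0.2 -0.2] M [0.01 0.02 0.02] w 0.0854 q [-0.03  0.46  0.3   1.89 -0.18  0.82 -1.99]
[110.7   1.6  -5. ]
```

View pics/w1c.png

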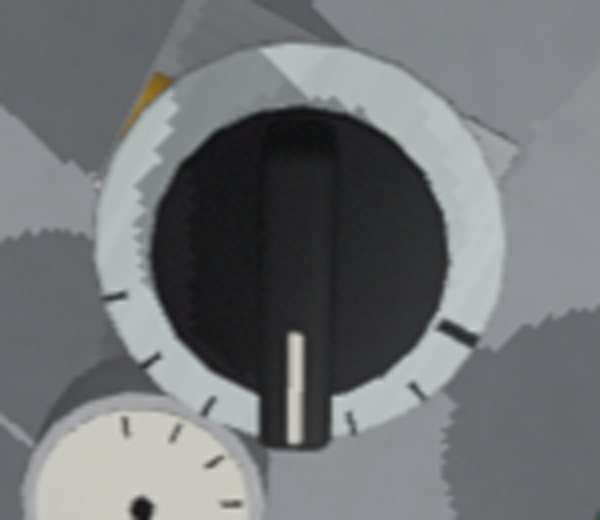

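Request:
play_rows:
  commands:
    - [10,2,-5,0]
    - [20,0,0,0]
    - [20,0,0,0]
    - [20,0,0,0]
    - [20,0,0,0]
    - [12,0,0,0]
    - [8,0,0,0]
    - [0,0,0,0]
    - [0,0,0,0]
  grip: -1

```text
clock: 4.45
ee_pos: [0.5953, -0.1549, 0.0982]
tcp_rot: [0.271, 0.653, 0.271, -0.653]
contact_force: [-0.9, -0.1, 1.3]
gripper_width: 0.0855
```

Request:
play_rows:
  commands:
    - [0,0,0,0]
    - [0,0,0,0]
    - [0,0,0,0]
    - [0,0,0,0]
    - [0,0,0,0]
    - [0,0,0,0]
    - [0,0,0,0]
    - [0,0,0,0]
  grip: 1

```text
clock: 5.45
ee_pos: [0.5948, -0.1548, 0.0976]
tcp_rot: [-0.271, -0.653, -0.271, 0.653]
contact_force: [0.8, 0.2, 0.9]
gripper_width: 0.0
```

```bash
python3 - <<'E'
from h import *
s,M=st();im=env.snapshot("wrist");cv2.imwrite("pics/w2.png",im[:,:,::-1])
E
```

```text
t 5.45 pos [ 0.5948 -0.1548  0.0976] jaw deg -134.9 x [-0. -0. -1.] F [0.8 0.2 0.9] M [ 0.03 -0.05 -0.03] w 0.0 q [ 0.01  0.61  0.24  1.95 -0.24  0.61 -1.94]
```

View pics/w2.png

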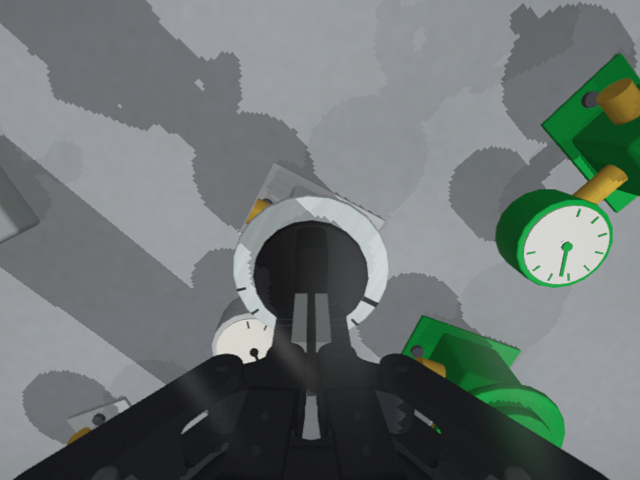

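Opening reads 0 although a 14 mm bar should be between the pads, so something is off. I'll look closer from all cameras before moving.

```bash
python3 - <<'E'
from h import *
s,M=st();c=env.calibration("wrist")
for P in [s["ee_pos"],s["ee_pos"]-.019*M[:,0],(.5945,-.1545,.119),(.5745,-.1345,.119),(.6145,-.1745,.119),(.5945,-.1545,.081)]: print(proj("wrist",P,c).round(1),proj("scene",P).round(1),proj("top",P).round(1))
im=cv2.imread("pics/w2.png");a=cv2.resize(im[190:430,200:420],None,fx=2.5,fy=2.5,interpolation=2);cv2.imwrite("pics/w2c.png",a)
b=env.snapshot("scene")[:,:,::-1];cv2.imwrite("pics/s2.png",b);cv2.imwrite("pics/s2c.png",cv2.resize(b[130:310,180:380],None,fx=3,fy=3,interpolation=2))
E
```

```text
t 5.5 pos [ 0.5948 -0.1548  0.0976] jaw deg -134.9 x [-0.  0. -1.] F [-0.  -0.5  0.7] M [-0.    0.   -0.01] w -0.0001 q [ 0.01  0.61  0.24  1.95 -0.24  0.61 -1.94]
[311.5 287.7] [268.8 238.9] [357.2 256. ]
[311.6 307.6] [267.8 230.1] [358.  254.1]
[311.6 311.2] [267.9 228.9] [357.9 254. ]
[311.5 365.2] [280.6 220.2] [347.7 263.9]
[311.8 250.6] [254.7 237.8] [368.1 244.2]
[311.4 273.9] [269.7 246.3] [356.4 257.8]
```

View pics/w2c.png

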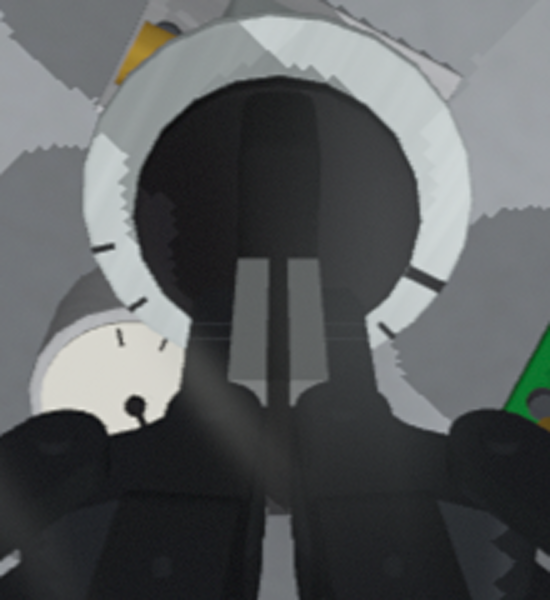

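View pics/s2c.png

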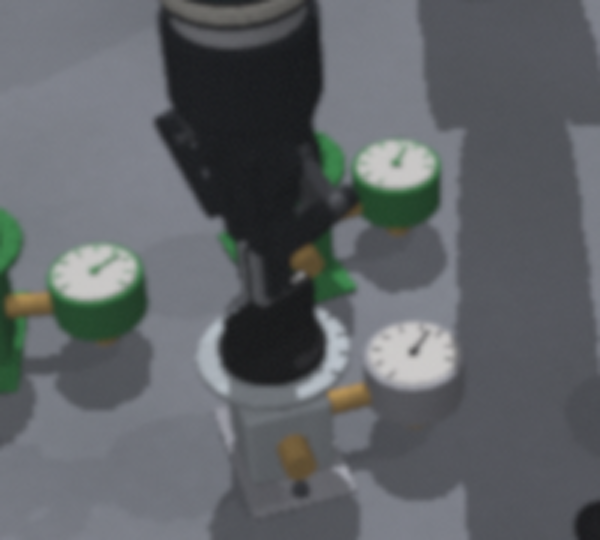

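```bash
python3 - <<'E'
from h import *
s,M=st();c=env.calibration("wrist");p=s["ee_pos"]
for x in (0,-13,-25,-35):
  print(x,[proj("wrist",p+M@np.array([x,y,z])/1000,c).round(0).tolist() for y in(-11,11) for z in(-42.5,42.5)],"closed",[proj("wrist",p+M@np.array([x,y,z])/1000,c).round(0).tolist() for y in(-11,11) for z in(-10,10)])
ex=M[:,2]
for z in(.119,.112,.092):
  for o in(0,.028,-.028):
    P=np.array([.5945,-.1545,z])+o*M[:,1];print(z,o,[proj("wrist",P+k*.007*ex,c).round(0).tolist() for k in(-1,1)])
for x in (0,-10,-20,-25): print("scene tip",x,[proj("scene",p+M@np.array([x,y,z])/1000).round(0).tolist() for y in(-11,11) for z in (-10,10)])
E
```

```text
t 5.55 pos [ 0.5947 -0.1548  0.0976] jaw deg -134.9 x [-0. -0. -1.] F [-0.1  0.1  0.6] M [ 0.03 -0.02  0.01] w -0.0001 q [ 0.01  0.61  0.24  1.95 -0.24  0.61 -1.94]
0 [[226.0, 308.0], [397.0, 308.0], [223.0, 267.0], [400.0, 267.0]] closed [[291.0, 308.0], [332.0, 308.0], [291.0, 267.0], [332.0, 267.0]]
-13 [[220.0, 322.0], [403.0, 322.0], [216.0, 279.0], [407.0, 279.0]] closed [[290.0, 322.0], [333.0, 322.0], [289.0, 279.0], [334.0, 279.0]]
-25 [[214.0, 337.0], [409.0, 337.0], [210.0, 292.0], [414.0, 292.0]] closed [[289.0, 337.0], [335.0, 337.0], [288.0, 292.0], [336.0, 292.0]]
-35 [[208.0, 351.0], [415.0, 351.0], [203.0, 304.0], [420.0, 304.0]] closed [[287.0, 351.0], [336.0, 351.0], [286.0, 304.0], [337.0, 304.0]]
0.119 0 [[296.0, 311.0], [328.0, 311.0]]
0.119 0.028 [[295.0, 251.0], [329.0, 251.0]]
0.119 -0.028 [[296.0, 365.0], [327.0, 365.0]]
0.112 0 [[296.0, 303.0], [327.0, 303.0]]
0.112 0.028 [[295.0, 245.0], [328.0, 245.0]]
0.112 -0.028 [[297.0, 355.0], [326.0, 355.0]]
0.092 0 [[298.0, 283.0], [325.0, 283.0]]
0.092 0.028 [[297.0, 230.0], [326.0, 230.0]]
0.092 -0.028 [[298.0, 331.0], [325.0, 331.0]]
scene tip 0 [[278.0, 238.0], [269.0, 233.0], [268.0, 245.0], [260.0, 240.0]]
scene tip -10 [[278.0, 234.0], [269.0, 228.0], [268.0, 241.0], [259.0, 235.0]]
scene tip -20 [[277.0, 229.0], [268.0, 224.0], [267.0, 236.0], [258.0, 230.0]]
scene tip -25 [[277.0, 227.0], [268.0, 221.0], [267.0, 234.0], [258.0, 228.0]]
```

The pictures and the opening agree: the fingertips really stand about 22–25 mm farther back (higher) than the reported TCP. In the wrist view the tips end at row 293 where 267 was expected, and in the scene view at (267,230). The fingers therefore shut just above the bar, touching nothing. I'll open, go 23 mm lower and close again.

Request:
play_rows:
  commands:
    - [0,0,0,0]
    - [0,0,0,0]
    - [0,0,0,0]
    - [0,0,0,0]
    - [0,0,0,0]
    - [0,0,0,0]
  grip: -1

```text
clock: 6.3
ee_pos: [0.5948, -0.1548, 0.0976]
tcp_rot: [0.271, 0.653, 0.271, -0.653]
contact_force: [0.0, -0.3, 0.2]
gripper_width: 0.0847
```

Request:
play_rows:
  commands:
    - [6,0,0,0]
    - [6,0,0,0]
    - [6,0,0,0]
    - [5,0,0,0]
    - [0,0,0,0]
    - [0,0,0,0]

```text
clock: 7.05
ee_pos: [0.5949, -0.1549, 0.0746]
tcp_rot: [0.271, 0.653, 0.271, -0.653]
contact_force: [0.4, -0.0, -0.5]
gripper_width: 0.0854
```

Request:
play_rows:
  commands:
    - [0,0,0,0]
    - [0,0,0,0]
    - [0,0,0,0]
    - [0,0,0,0]
    - [0,0,0,0]
    - [0,0,0,0]
    - [0,0,0,0]
  grip: 1

```text
clock: 7.92
ee_pos: [0.595, -0.1546, 0.0749]
tcp_rot: [0.271, 0.653, 0.271, -0.653]
contact_force: [0.1, -0.0, 4.0]
gripper_width: 0.0127
```

```bash
python3 - <<'E'
from h import *
s,M=st();im=env.snapshot("wrist");cv2.imwrite("pics/w3.png",im[:,:,::-1])
E
```

```text
t 7.925 pos [ 0.595  -0.1546  0.0749] jaw deg -134.9 x [ 0.  0. -1.] F [ 0.1 -0.   4. ] M [0.2  0.1  0.01] w 0.0127 q [ 0.02  0.64  0.23  1.96 -0.26  0.57 -1.93]
```

View pics/w3.png

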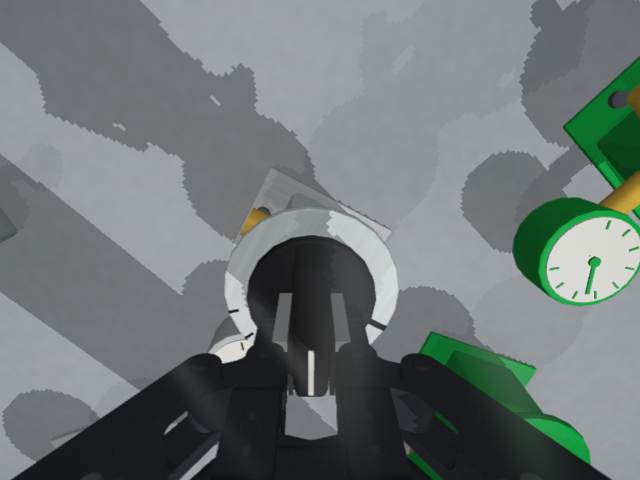

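Gripped: opening 12.7 mm, bar between the fingers at (311,300), white line at (311,370). Turning anticlockwise now (negative about the tool's downward x).

Request:
play_rows:
  commands:
    - [0,0,0,-0.12]
    - [0,0,0,-0.12]
    - [0,0,0,-0.12]
    - [0,0,0,-0.12]
    - [0,0,0,-0.12]
    - [0,0,0,-0.12]
    - [0,0,0,-0.12]
    - [0,0,0,-0.1]
    - [0,0,0,0]
    - [0,0,0,0]

```text
clock: 9.22
ee_pos: [0.595, -0.1545, 0.0748]
tcp_rot: [0.537, 0.46, 0.537, -0.46]
contact_force: [0.0, 1.0, 5.7]
gripper_width: 0.013
```

```bash
python3 - <<'E'
from h import *
s,M=st()
E
```

```text
t 9.225 pos [ 0.595  -0.1545  0.0748] jaw deg -81.1 x [ 0.  0. -1.] F [0.  1.  5.7] M [0.33 0.1  0.08] w 0.013 q [ 0.2   0.63 -0.03  1.95  0.03  0.56 -1.26]
```

Request:
play_rows:
  commands:
    - [0,0,0,-0.06]
    - [0,0,0,-0.06]
    - [0,0,0,-0.04]
    - [0,0,0,0]
    - [0,0,0,0]

```text
clock: 9.85
ee_pos: [0.5951, -0.1546, 0.0748]
tcp_rot: [0.572, 0.416, 0.572, -0.416]
contact_force: [-0.5, 1.9, 4.6]
gripper_width: 0.0127
```

```bash
python3 - <<'E'
from h import *
s,M=st()
im=env.snapshot("wrist");cv2.imwrite("pics/w4.png",im[:,:,::-1])
E
```

```text
t 9.85 pos [ 0.5951 -0.1546  0.0748] jaw deg -72.1 x [ 0.001  0.    -1.   ] F [-0.5  1.9  4.6] M [ 0.41  0.15 -0.36] w 0.0127 q [ 0.23  0.63 -0.07  1.95  0.08  0.57 -1.15]
```

View pics/w4.png

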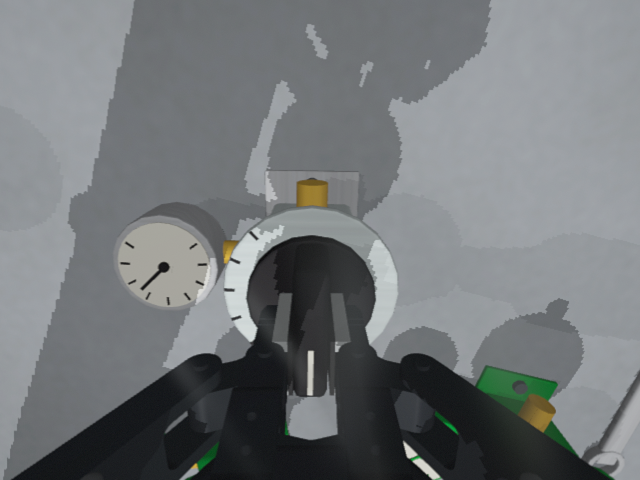

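Moment about z rose to -0.36 N m and the bar is at 198°, square to the gauge, so the stop is reached. Release and lift.

Request:
play_rows:
  commands:
    - [0,0,0,0]
    - [0,0,0,0]
    - [0,0,0,0]
    - [0,0,0,0]
    - [0,0,0,0]
    - [0,0,0,0]
  grip: -1

```text
clock: 10.65
ee_pos: [0.5948, -0.1548, 0.0746]
tcp_rot: [0.572, 0.415, 0.572, -0.415]
contact_force: [-0.7, 0.1, -0.3]
gripper_width: 0.0853
```

Request:
play_rows:
  commands:
    - [-10,0,0,0]
    - [-20,0,0,0]
    - [-25,0,0,0]
    - [-25,0,0,0]
    - [-25,0,0,0]
    - [-25,0,0,0]
    - [0,0,0,0]
    - [0,0,0,0]

```text
clock: 11.65
ee_pos: [0.5942, -0.1547, 0.2043]
tcp_rot: [0.572, 0.415, 0.573, -0.415]
contact_force: [-0.3, -0.1, 0.0]
gripper_width: 0.0855
```

```bash
python3 - <<'E'
from h import *
s,M=st();c=env.calibration("wrist")
im=env.snapshot("wrist");cv2.imwrite("pics/w5.png",im[:,:,::-1])
im=env.snapshot("scene");cv2.imwrite("pics/s5.png",im[:,:,::-1])
for n in("scene",):
  for l in["flow_mark","valve_lever_tip"]: print(l,[(p["point"],p["conf"]) for p in env.pinpoint(n,l)])
E
```

```text
t 11.65 pos [ 0.5942 -0.1547  0.2043] jaw deg -71.9 x [-0.001  0.    -1.   ] F [-0.3 -0.1  0. ] M [ 0.04  0.   -0.01] w 0.0855 q [ 0.24  0.46 -0.09  1.87  0.05  0.82 -1.13]
flow_mark [([439.4, 212.7], 0.56)]
valve_lever_tip [([376.8, 306.5], 0.84)]
```

View pics/w5.png

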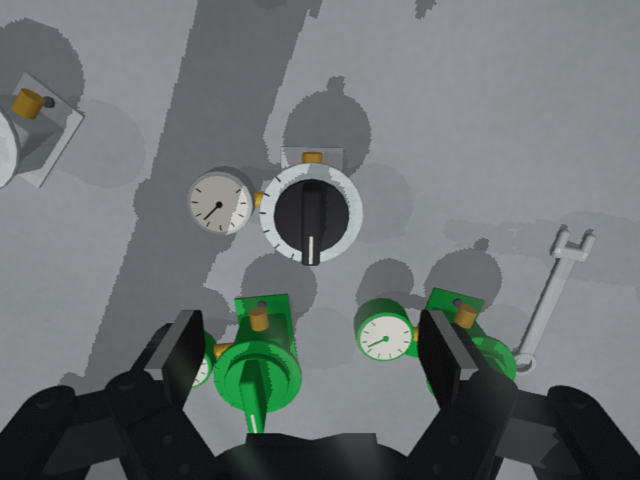

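View pics/s5.png

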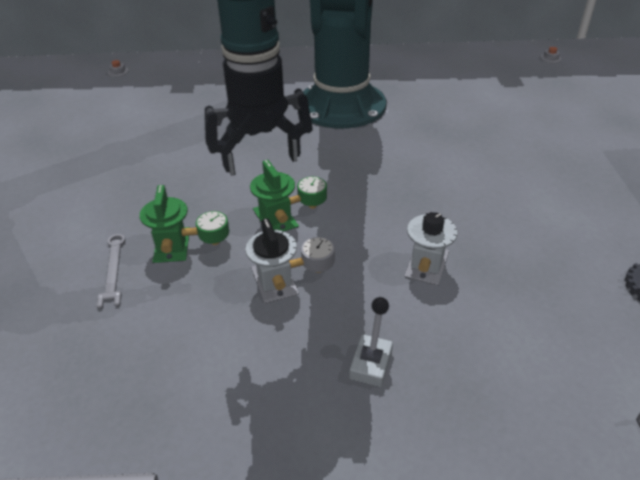

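In the wrist view the bar stands vertical at (311,185–262), so the line points at about 198°, square to the gauge at (220,202). Its end covers the long mark. In the scene view the flow knob (433,223) and lever ball (380,306) are unmoved, and nothing is touched. Handing in.

```bash
python3 - <<'E'
from h import *
s,M=st();c=env.calibration("wrist")
d=atz("wrist",(311,262),.119,c)-atz("wrist",(311,239),.119,c);print(np.degrees(np.arctan2(d[1],d[0]))%360)
print(env.sign_off())
E
```

```text
t 11.85 pos [ 0.594  -0.1546  0.2035] jaw deg -71.9 x [-0.002  0.    -1.   ] F [-0.2  0.2 -0.6] M [-0.02  0.06  0.02] w 0.0856 q [ 0.24  0.46 -0.09  1.87  0.05  0.82 -1.13]
198.1229589190491
the job is handed in; nothing more can be done
None
```

I turned the black bar-grip regulator knob about 63° anticlockwise to its end stop, let go, lifted clear and handed the job in at 11.85 s.

**End stop:** The twisting moment at the gripper rose to 0.36 N m as the knob came up against the stop. After release the white line measured 198.1°. The long mark is at 197.5° and the line square to the gauge is at 198.3°.

**Rest of the scene:** Contact force was about 0 after the lift, so the robot is touching nothing. The flow mark and the lever ball are within 2 pixels of where they started.

**One disagreement:** The first grasp closed on nothing, with the opening reading 0. The pictures put the fingertips about 22–25 mm higher than the reported tool position. I went 23 mm lower and the second grasp held, with an opening of 13 mm on the 14 mm bar.

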